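# Set the spice mill's grind eight clicks off burr touch

### The arm

A 6-joint arm with a two-finger parallel gripper is mounted at the origin on the work surface. World frame = base frame: x ahead of the robot, y to its left, z up, the work surface at z = 0. Lengths are in mm, angles in rad, forces in N, time in s.
With the tool pointing down it reaches from about 300 to 775 mm from the base axis. Payload 14.6 kg.
Tool frame: the origin (TCP) lies midway between the tips of the shut fingers; the grasp point (between the pads) lies 19 mm behind it; y points along the fingers, z is the direction in which the jaws open and shut, and the axes are right-handed (so a half turn about y gives the same grasp; the last joint's range is limited). The gripper opens to 94 mm and grips with 3 to 60 N. Pads are 16 mm wide; open, the fingers measure 119 mm over their backs; the gripper's body (75 mm by 177 mm) begins 78 mm behind the grasp point.
Start: joints at [1.103, 0.3, 1.521, -0, 1.321, -0.067], TCP at [214.582, 506.403, 180.546] pointing down, gripper open.
Joint ranges: [-3.03, 3.03], [-0.79, 2.21], [0.23, 2.52], [-1.04, 4.18], [0, 3.07], [-2.55, 2.55]. Speed limits (rad/s): [2.22, 2.22, 2.57, 3.14, 3.14, 3.14].

### API

Orientations are given as [roll, pitch, yaw] about the fixed x, y, z axes, in that order (R = Rz(yaw) Ry(pitch) Rx(roll)).
In Python, from cell import manip gives the robot as it stands.
- The arm moves only by the tool play_rows, never from a script. Its argument "series" is a list of rows, each a list of 3 entries, a list of its own where there are three numbers: the shift along the tool's x, y, z in m, then the turn about the tool's y in rad, then the closure, from 0 (fully open) to 1 (shut). In form: [[[dx, dy, dz], twist, grip], ...]. A call has 1 to 20 rows; each row is the pose to reach, as a shift and turn from the pose measured when the call began, along the tool's axes at that moment; what a row does not reach only later rows make up. A row lasts 1/10 s, in which the tool goes at most 50 mm and 8.59 degrees, less where a joint would pass 70% of its speed; a pose out of reach is approached as far as the arm can. A call with a gripper value outside its range is refused whole. The fingers move at their own pace and stop on an object; "squeeze" is the grip in N (left out, the last holds). Time passes only in rows, so rows that repeat a pose let the fingers close. It gives the time, the measured TCP pose, the force and the opening at its end, in the units of the state.
- manip.read_state(): the state, without advancing time (a new reading comes with each control period).
- manip.camera(name): name is "scene" or "side" or "wrist"; returns the picture (384x512x3 uint8, red, green, blue); there is no depth.
- manip.camera_params(name): a dict with "K" (3x3 intrinsics, pixels), "rvec" (rotation vector, rad) and "tvec" (3), from world to camera coordinates, as OpenCV has them. Camera axes: x right, y down, z forward; pixel columns grow to the right and rows downward; lengths in mm; the calibration is good to about 2 mm. A picture is of the moment at which its call begins: read the wrist's pose just before it. camera_params takes no time and is no camera call; for the wrist camera it gives the pose at the moment of the call.
- manip.sign_off(): hands the job in, once; it reports no verdict.
The state is a dict: "clock": time; "joints": joint angles; "qd": joint speeds; "effort": joint torques, N m; "eef_pos": TCP position; "eef_rot": TCP orientation; "wrist_force": force on the tool from outside, world axes, zero at the start; "moment": the same for the moment, N m; "finger_gap": finger opening in mm.
Only numpy, scipy, OpenCV 4.12 (cv2) and the standard library are available. Lean on these libraries where they do the work, as an engineer would, in place of code of your own. Each camera call takes 0.05 s, during which the arm holds its last target. There are 200 camera calls.

### The job

The spice mill has just been cleaned, so set its grind afresh for coarse pepper: turn the wing knob on top of the mill clockwise (seen from above) until you feel the burrs just touch, gently, without forcing them together, then back it off counter-clockwise by exactly eight clicks. Let go with the knob resting in that eighth notch, and leave the cup, jar, scoop and brush as they stand.

Things in the scene. Friction and masses are not known exactly. Their poses are not given: they have to be found in the camera images.
- mill: the spice mill, bolted down: white base 400 x 175 mm, round aluminium grinding head (124 mm across) with a steel collar and the black wing knob on top; towards its +y the motor housing and above it the steel hopper (130 mm across, 343 mm high, centre 205 mm from the knob's axis). Origin on the counter, straight under the knob's vertical axis; z up; the spout points to +x.
- knob_grip (a point): point on the knob's axis, at the height to grip, 221 mm above the counter. The knob is a black upright wing 50 mm long, 13 mm thick, from 198 to 234 mm above the counter, on a thin round skirt 72 mm across (top at 198 mm). The point turns with the knob: its x axis lies along the wing, towards the end with the white line, z up. Clockwise seen from above closes the burrs.
- dial (a point): centre of the collar's top, 192 mm above the counter, fixed to the mill; 92 mm across, 18 ticks. The knob has 18 notches a turn, one every 20 degrees, and rests in one when let go; a click over the crest takes about 0.15 N m, then it springs on by itself. It starts some 2 to 6 clicks open from burr touch; opening goes freely to 15 clicks.
- burrs (a point): the burrs inside the head, on the knob's axis, 150 mm above the counter. Where they touch differs each time, is not shown by the ticks and can only be felt: a firm stop about 1.6 degrees past the last notch (that notch counts as zero clicks), where the torque rises well above a click's and the knob turns no further. The burrs are forced at some 0.5 N m.
- cup: loose steel cup, 72 mm across, 72 mm high, under the mill's spout; origin at the centre of its foot. Bystander.
- jar: loose amber jar with a white lid, 72 mm across, 100 mm high, beside the mill; origin at the centre of its foot. Bystander.
- scoop: loose small steel scoop with a wooden handle, 160 mm long, 33 mm high; origin at the underside where blade and handle meet, x axis towards the blade. Bystander.
- brush: loose cleaning brush, 170 mm long, lying; origin at the middle of its underside, x axis towards the bristles. Bystander.

How it is judged (in metres and radians):
On the way:
1. the burrs are turned together until they touch (felt as a stop; over 1 N at the burr for 0.1 s) (contact force between burr_upper and burr_lower above 1 N), for 0.1 s.
At the end, for the whole second after the job is handed in: the knob, let go and at rest, sits in the eighth notch counted from burr touch (the click ball within 3 mm of the middle of that notch; notches are 8 mm apart) (horizontal distance between click_ball and notch_eight below 0.003 m and angular speed of knob below 0.05 rad/s).
It fails at once if the burrs are forced together (over 20 N at the burr, about 0.5 N m at the knob) (contact force between burr_upper and burr_lower above 20 N).
It fails at once if a bystander (cup, jar, scoop or brush) is pushed more than 20 mm (distance of any of cup, jar, scoop, brush from where it was at the start of the episode above 0.02 m).
It also fails if it takes over 72 s, if anything falls off the work surface, if the arm or the gripper's body presses on something with over 40 N, if the wrist force passes 120 N, or if a joint passes its speed limit or range.

## Working session

There is one attempt and no reset: what is moved stays moved. The work goes in short steps, Python scripts to look and compute and a tool call to move; the robot and the scene stay as the last step left them, time stands still between calls to the robot, and variables do not carry over. Pictures are saved under pics/ and viewed, about 8 in all and at most 12, crops included, and the job is handed in when it is done.

Besides the shell and the picture viewer there is one more tool, called after "Emit:" as a command line: name --argument value ..., lists and objects as JSON in quotes. play_rows: Moves the arm, as the interface text tells. Its arguments: {"type":"object","properties":{"series":{"type":"array","items":{"type":"array"}},"squeeze":{"type":"number"}},"required":["series"]}

```bash
mkdir -p pics; cat > h.py <<'E'
import numpy as np, cv2
from cell import manip
def P(n):
    p=manip.camera_params(n); K=np.array(p["K"],float); R=cv2.Rodrigues(np.array(p["rvec"],float))[0]; t=np.array(p["tvec"],float).ravel()
    return K,R,t
def ray(n,uv,z,prm=None):
    K,R,t=prm or P(n); c=-R.T@t; d=R.T@np.linalg.inv(K)@np.array([uv[0],uv[1],1.])
    return c+d*(z-c[2])/d[2]
def proj(n,X,prm=None):
    K,R,t=prm or P(n); q=K@(R@np.array(X,float)+t); return q[:2]/q[2]
def save(n,f):
    im=manip.camera(n)[:,:,::-1].copy(); cv2.imwrite(f,im); return im
E
python3 - <<'E'
from h import *
print(manip.read_state())
a=[save(n,f'pics/{n}0.png') for n in ('scene','side','wrist')]
cv2.imwrite('pics/all0.png',cv2.resize(np.vstack([np.hstack(a[:2]),np.hstack([a[2],a[2]*0])]),(800,600)))
for n in ('scene','side','wrist'):
    K,R,t=P(n); print(n,-R.T@t,R[2],K[0,0])
E
```

```text
{'clock': 0.0, 'joints': array([ 1.10339042e+00,  3.00475708e-01,  1.52160782e+00, -1.87796526e-06,
        1.32068403e+00, -6.65896217e-02]), 'qd': array([ 0.00050791,  0.00068348, -0.000611  ,  0.0018104 , -0.00015986,
       -0.00047174]), 'effort': array([ 1.18653523e-03, -5.31797898e+01, -3.52743816e+01,  7.08540785e-02,
        2.43704132e-02, -1.60644604e-04]), 'eef_pos': array([214.45626982, 506.14153412, 179.97250697]), 'eef_rot': array([-1.57196874e+00,  7.63632765e-05, -4.00815860e-01]), 'wrist_force': array([ 0.72568368,  1.0360948 , -0.61180074]), 'moment': array([ 0.05445131, -0.00454966, -0.01974843]), 'finger_gap': 93.9898665582046}
scene [1094.30911206 -409.1118256   986.03093121] [-0.49763424  0.36773226 -0.78557822] 411.9991779554228
side [ 438.26899872 -811.26865694 1115.51138682] [ 0.08364551  0.64577227 -0.75893452] 455.7111010446225
wrist [153.62325835 531.81318584 384.20917067] [ 0.20826492 -0.090358   -0.9738897 ] 275.76420539806344
```

View pics/all0.png

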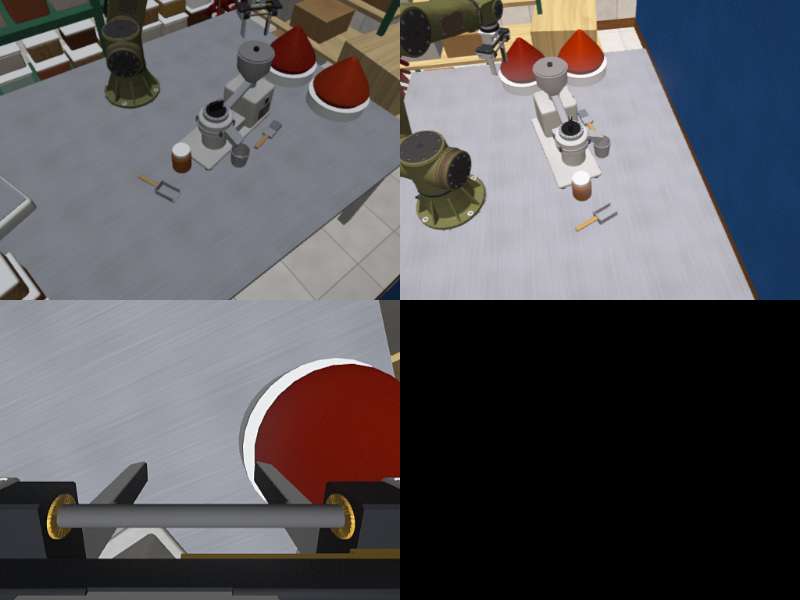

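The mill stands mid-table: the knob is near scene (276,133) and side (219,161), and the hopper is behind it towards +y. I'll zoom in on both.

```bash
python3 - <<'E'
from h import *
a=cv2.imread('pics/scene0.png')[100:180,230:330]; b=cv2.imread('pics/side0.png')[125:205,170:270]
cv2.imwrite('pics/z1.png',np.hstack([cv2.resize(x,(400,320),interpolation=cv2.INTER_CUBIC) for x in (a,b)]))
print(ray('scene',(276,130),221),ray('side',(219,158),221))
E
```

```text
[462.07072851 113.58015469 221.        ] [475.65197237 103.57651794 221.        ]
```

View pics/z1.png

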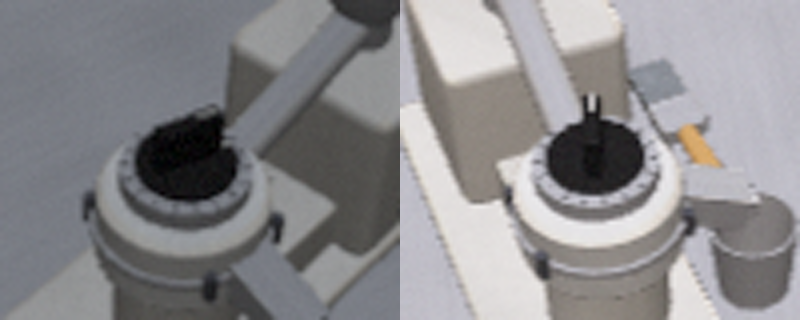

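```bash
python3 - <<'E'
from h import *
for n,c,d in (('scene',(230,100),(187,168)),('side',(170,125),(195,160))):
    print(n,ray(n,(c[0]+d[0]/4,c[1]+d[1]/4),198))
f=lambda n,c,x:ray(n,(c[0]+x[0]/4,c[1]+x[1]/4),234)[:2]
print('wing top scene',f('scene',(230,100),(157,130)),f('scene',(230,100),(215,107)))
print('wing top side',f('side',(170,125),(193,140)),f('side',(170,125),(191,97)))
print('hopper', ray('scene',(256*1.28,47*1.28),343),ray('side',(150*1.28,62*1.28),343))
E
```

```text
scene [481.69236443 102.78201929 198.        ]
side [472.86340128  99.25927356 198.        ]
wing top scene [470.36434181  84.34045008] [474.49478256 129.26370323]
wing top side [472.23189573  82.87918218] [475.43485289 125.55581977]
hopper [425.15049489 306.69230592 343.        ] [428.778026   311.96281879 343.        ]
```

Emit:
play_rows --series '[[[0,-0.05,0],0,0],[[0,-0.1,0],0,0],[[0,-0.15,0],0,0.2],[[0,-0.2,0],0,0.4],[[0,-0.23,0],0,0.5],[[0.04,-0.23,-0.03],0.14,0.5],[[0.08,-0.23,-0.055],0.28,0.5],[[0.12,-0.23,-0.08],0.42,0.5],[[0.16,-0.23,-0.11],0.56,0.5],[[0.2,-0.23,-0.135],0.7,0.5],[[0.24,-0.23,-0.16],0.84,0.5],[[0.28,-0.23,-0.19],0.98,0.5],[[0.32,-0.23,-0.215],1.1,0.5],[[0.36,-0.23,-0.24],1.2,0.5],[[0.395,-0.23,-0.268],1.257,0.5],[[0.395,-0.23,-0.268],1.257,0.5],[[0.395,-0.23,-0.268],1.257,0.5],[[0.395,-0.23,-0.268],1.257,0.5]]'

```text
clock: 1.95
eef_pos: [473.4, 106.2, 410.4]
eef_rot: [-1.571, -0.001, -1.657]
wrist_force: [0.4, 0.2, 0.3]
finger_gap: 47.0
```

```bash
python3 - <<'E'
from h import *
s=manip.read_state();print(s['clock'],s['joints'],s['eef_pos'],s['eef_rot'],s['finger_gap'],s['wrist_force'],s['moment'])
p=P('wrist'); np.savez('w1.npz',K=p[0],R=p[1],t=p[2])
im=save('wrist','pics/w1.png'); a=proj('wrist',[474,105,221],p);print(a)
save('side','pics/s1.png')
E
```

```text
1.95 [ 1.45582069e-01  9.17949164e-02  1.24872884e+00 -5.61720448e-04
  1.80150396e+00  2.31185138e-01] [473.37552519 106.23398649 410.39739692] [-1.57109447e+00 -6.32022384e-04 -1.65652763e+00] 47.03455238364257 [0.37390557 0.19362394 0.27013007] [-0.06659423  0.01333419 -0.00422188]
[257.68545478 168.49568267]
```

View pics/w1.png

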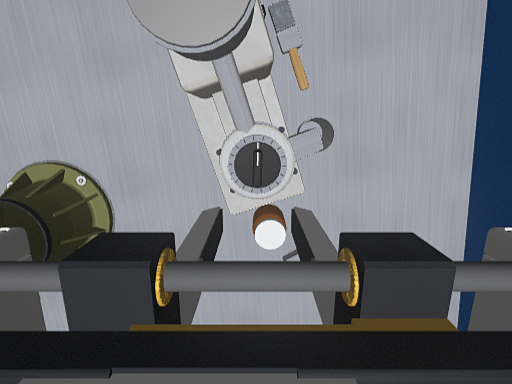

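The wrist view shows the knob centred near (257,165) with the white line at the upper end, about (259,155). I'll measure its centre and the wing angle.

```bash
python3 - <<'E'
from h import *
z=np.load('w1.npz');p=(z['K'],z['R'],z['t'])
im=cv2.imread('pics/w1.png')
m=(im.max(2)<75).astype(np.uint8); m[:130]=0;m[200:]=0;m[:,:225]=0;m[:,290:]=0
c=max(cv2.findContours(m,0,1)[0],key=cv2.contourArea)
e=cv2.fitEllipse(cv2.convexHull(c)); print(e,ray('wrist',e[0],198,p))
K,R,t=p
# rectified top view at z=234, 0.25mm... 8px/mm-ish crop
S=5;W=100;cx,cy=474,105
pts=np.float32([[cx-50,cy-50],[cx+50,cy-50],[cx+50,cy+50],[cx-50,cy+50]])
out=[]
for h in (234,192):
    src=np.float32([proj('wrist',[a,b,h],p) for a,b in pts])
    H=cv2.getPerspectiveTransform(src,np.float32([[0,400],[400,400],[400,0],[0,0]]))
    out.append(cv2.convertScaleAbs(cv2.warpPerspective(im,H,(400,400),flags=cv2.INTER_CUBIC),alpha=1.8 if h==234 else 1))
cv2.imwrite('pics/top.png',np.hstack(out))
E
```

```text
((257.0878601074219, 164.5213165283203), (45.35517883300781, 46.03784942626953), 97.96515655517578) [473.35882874 107.30333998 198.        ]
```

View pics/top.png

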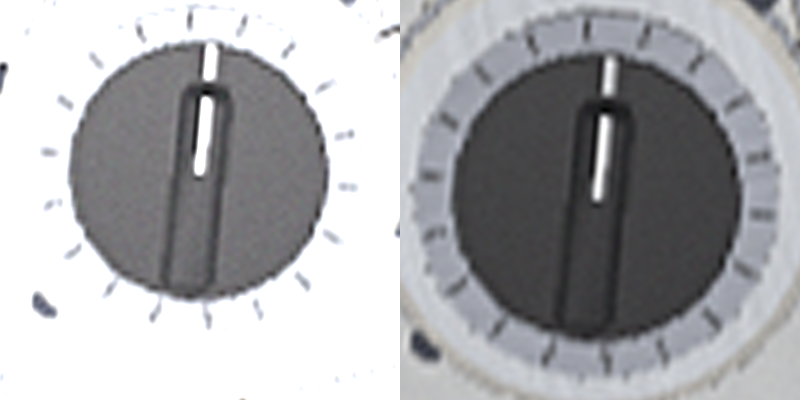

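Emit:
play_rows --series '[[[-0.001,0.04,0],0.011,0.5],[[-0.001,0.08,0],0.011,0.5],[[-0.001,0.12,0],0.011,0.5],[[-0.001,0.16,0],0.011,0.5],[[-0.001,0.18,0],0.011,0.5],[[-0.001,0.195,0],0.011,0.5],[[-0.001,0.206,0],0.011,0.5],[[-0.001,0.206,0],0.011,0.5],[[-0.001,0.206,0],0.011,0.5],[[-0.001,0.206,0],0.011,0.5]]'

```text
clock: 3.05
eef_pos: [473.7, 107.6, 205.5]
eef_rot: [-1.569, -0.0, -1.666]
wrist_force: [-0.8, 0.5, 0.1]
finger_gap: 47.0
```

```bash
cat > st.py <<'E'
from h import *
s=manip.read_state();print(s['clock'],'j6',s['joints'][5].round(4),'pos',s['eef_pos'].round(2),'yaw',np.degrees(s['eef_rot']).round(2),'gap',round(s['finger_gap'],2),'F',s['wrist_force'].round(2),'M',s['moment'].round(3),'e6',s['effort'][5].round(3))
E
cat > v.py <<'E'
import sys
from h import *
f=sys.argv[1]
p=P('side'); c=proj('side',[473,107,215],p).astype(int)
a=save('side','pics/t.png')[c[1]-50:c[1]+40,c[0]-50:c[0]+50]
w=save('wrist','pics/tw.png')
cv2.imwrite(f'pics/{f}.png',np.hstack([cv2.resize(a,(400,360),interpolation=cv2.INTER_CUBIC),cv2.resize(w,(400,360))]))
E
python3 st.py; python3 v.py d1
```

```text
3.05 j6 0.2442 pos [473.7  107.6  205.48] yaw [-8.991e+01 -2.000e-02 -9.548e+01] gap 46.95 F [-0.75  0.52  0.15] M [-0.043  0.069  0.005] e6 0.001
```

View pics/d1.png

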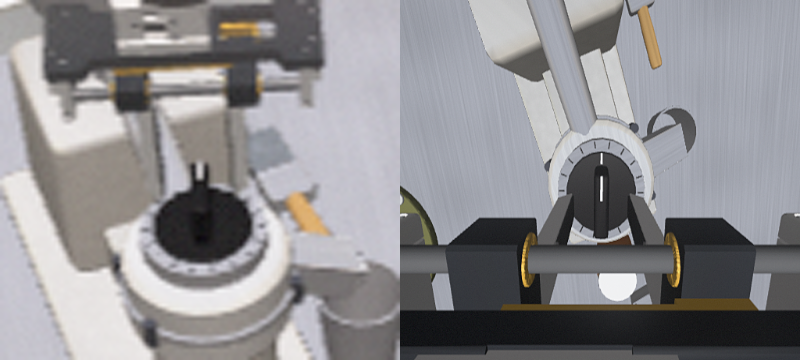

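The wing sits centred between the fingers (wrist crop around (600,190)). Closing gently.

Emit:
play_rows --series '[[[0,0.001,0],0,0.7],[[0,0.001,0],0,0.8],[[0,0.001,0],0,0.9],[[0,0.001,0],0,1],[[0,0.001,0],0,1],[[0,0.001,0],0,1],[[0,0.001,0],0,1],[[0,0.001,0],0,1]]' --squeeze 20

```text
clock: 3.95
eef_pos: [473.9, 107.4, 204.3]
eef_rot: [-1.569, -0.0, -1.667]
wrist_force: [4.9, -0.3, -1.3]
finger_gap: 12.5
```

```bash
python3 st.py
```

```text
3.95 j6 0.2442 pos [473.9  107.45 204.31] yaw [-8.989e+01 -2.000e-02 -9.550e+01] gap 12.46 F [ 4.91 -0.3  -1.33] M [-0.129 -0.902  0.035] e6 0.008
```

Emit:
play_rows --series '[[[0,0,0.0005],0.02,1],[[0,0,0.0005],0.04,1],[[0,0,0.0005],0.06,1],[[0,0,0.0005],0.07,1],[[0,0,0.0005],0.07,1],[[0,0,0.0005],0.07,1]]'

```text
clock: 4.55
eef_pos: [474.2, 107.4, 204.3]
eef_rot: [-1.569, -0.0, -1.737]
wrist_force: [-1.4, -0.5, 1.3]
finger_gap: 13.2
```

```bash
python3 st.py
```

```text
4.55 j6 0.3137 pos [474.2  107.44 204.27] yaw [-8.992e+01 -1.000e-02 -9.950e+01] gap 13.23 F [-1.36 -0.49  1.26] M [0.032 0.539 0.058] e6 0.087
```

Emit:
play_rows --series '[[[0,0,0],0.03,1],[[0,0,0],0.06,1],[[0,0,0],0.09,1],[[0,0,0],0.12,1],[[0,0,0],0.15,1],[[0,0,0],0.15,1]]'

```text
clock: 5.15
eef_pos: [474.2, 107.4, 204.3]
eef_rot: [-1.569, 0.0, -1.888]
wrist_force: [-0.3, 0.1, 1.3]
finger_gap: 13.1
```

```bash
python3 st.py; python3 v.py d2
```

```text
5.15 j6 0.4654 pos [474.24 107.43 204.29] yaw [ -89.91    0.   -108.19] gap 13.09 F [-0.33  0.08  1.28] M [ 0.008  0.237 -0.037] e6 0.539
```

View pics/d2.png

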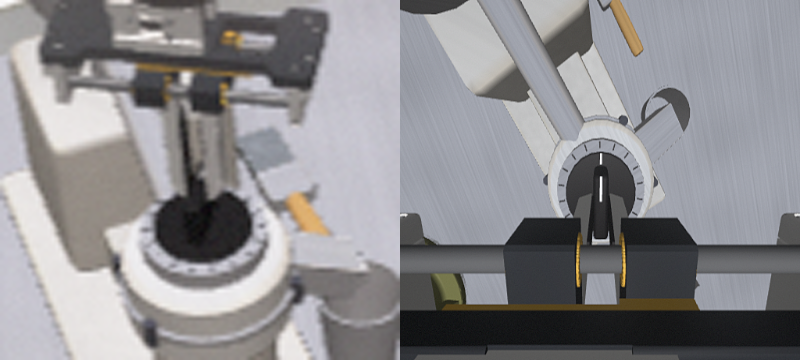

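Emit:
play_rows --series '[[[0,0,0],0.04,1],[[0,0,0],0.08,1],[[0,0,0],0.12,1],[[0,0,0],0.15,1],[[0,0,0],0.17,1],[[0,0,0],0.19,1],[[0,0,0],0.2,1],[[0,0,0],0.2,1],[[0,0,0],0.2,1]]'

```text
clock: 6.15
eef_pos: [474.3, 107.4, 204.3]
eef_rot: [-1.569, 0.0, -2.086]
wrist_force: [1.3, -0.1, 0.6]
finger_gap: 12.5
```

```bash
python3 st.py
```

```text
6.15 j6 0.6632 pos [474.3  107.39 204.31] yaw [-8.9910e+01  2.0000e-02 -1.1952e+02] gap 12.51 F [ 1.32 -0.08  0.6 ] M [-0.158  0.008  0.034] e6 0.083
```

Emit:
play_rows --series '[[[0,0,0],0.02,1],[[0,0,0],0.04,1],[[0,0,0],0.04,1]]'

```text
clock: 6.45
eef_pos: [474.3, 107.4, 204.3]
eef_rot: [-1.569, 0.0, -2.127]
wrist_force: [0.6, -0.4, -0.0]
finger_gap: 12.4
```

```bash
python3 st.py
```

```text
6.45 j6 0.7043 pos [474.32 107.42 204.29] yaw [-8.9910e+01  3.0000e-02 -1.2188e+02] gap 12.42 F [ 0.58 -0.39 -0.01] M [-0.164 -0.043  0.048] e6 0.452
```

Emit:
play_rows --series '[[[0,0,0],0.05,1],[[0,0,0],0.1,1],[[0,0,0],0.15,1],[[0,0,0],0.2,1],[[0,0,0],0.23,1],[[0,0,0],0.25,1],[[0,0,0],0.27,1],[[0,0,0],0.285,1],[[0,0,0],0.3,1],[[0,0,0],0.31,1],[[0,0,0],0.31,1],[[0,0,0],0.31,1]]'

```text
clock: 7.65
eef_pos: [474.4, 107.3, 204.3]
eef_rot: [-1.569, 0.001, -2.437]
wrist_force: [2.9, -1.6, -0.5]
finger_gap: 12.7
```

```bash
python3 st.py
```

```text
7.65 j6 1.0141 pos [474.4  107.34 204.33] yaw [-8.9910e+01  6.0000e-02 -1.3963e+02] gap 12.67 F [ 2.92 -1.61 -0.52] M [-0.483 -0.402  0.11 ] e6 0.089
```

Emit:
play_rows --series '[[[0,0,0],0.01,1],[[0,0,0],0.02,1],[[0,0,0],0.02,1]]'

```text
clock: 7.95
eef_pos: [474.4, 107.3, 204.3]
eef_rot: [-1.569, 0.001, -2.457]
wrist_force: [2.3, -2.1, -0.5]
finger_gap: 12.8
```

```bash
python3 st.py;python3 st.py
```

```text
7.95 j6 1.0346 pos [474.39 107.34 204.3 ] yaw [-8.990e+01  6.000e-02 -1.408e+02] gap 12.81 F [ 2.29 -2.06 -0.54] M [-0.421 -0.328  0.089] e6 0.27
7.95 j6 1.0346 pos [474.39 107.34 204.3 ] yaw [-8.990e+01  6.000e-02 -1.408e+02] gap 12.81 F [ 2.29 -2.06 -0.54] M [-0.421 -0.328  0.089] e6 0.27
```

Emit:
play_rows --series '[[[0,0,0],0.01,1],[[0,0,0],0.02,1],[[0,0,0],0.03,1],[[0,0,0],0.03,1]]'

```text
clock: 8.35
eef_pos: [474.4, 107.3, 204.3]
eef_rot: [-1.569, 0.001, -2.488]
wrist_force: [2.8, -1.5, -1.3]
finger_gap: 12.8
```

```bash
python3 st.py
```

```text
8.35 j6 1.0652 pos [474.41 107.3  204.31] yaw [-8.9910e+01  6.0000e-02 -1.4256e+02] gap 12.81 F [ 2.76 -1.51 -1.3 ] M [-0.449 -0.389  0.133] e6 0.27
```

```bash
cat > ln.py <<'E'
from h import *
import sys
def ang(im):
    m=((im.min(2)>200)&(im.max(2)-im.min(2)<40)).astype(np.uint8)
    m[:,:244]=0;m[:,270:]=0;m[:180]=0;m[222:]=0
    y,x=np.nonzero(m); vx,vy,x0,y0=cv2.fitLine(np.float32(np.c_[x,y]),2,0,.01,.01).ravel()
    return len(x),x.min(),x.max(),y.min(),y.max(),round(float(np.degrees(np.arctan(vx/vy))),2)
if __name__=='__main__':
    print(ang(cv2.imread('pics/tw.png')))
    im=save('wrist',sys.argv[1]);print(ang(im))
E
python3 -c "
from ln import *
im=cv2.imread('pics/tw.png')
print(ang(im));print(im[150:225:4,256])"
python3 ln.py pics/l1.png
```

```text
(72, np.int64(256), np.int64(258), np.int64(188), np.int64(214), -1.05)
[[155 148 145]
 [111 106 105]
 [158 151 148]
 [ 15  13  15]
 [255 255 255]
 [255 255 255]
 [255 255 253]
 [ 35  33  30]
 [ 37  35  34]
 [ 32  31  31]
 [255 255 255]
 [255 255 255]
 [255 255 255]
 [255 253 252]
 [255 254 253]
 [255 255 254]
 [235 231 229]
 [ 53  52  52]
 [ 56  49  53]]
(72, np.int64(256), np.int64(258), np.int64(188), np.int64(214), -1.05)
(67, np.int64(256), np.int64(258), np.int64(188), np.int64(214), 1.6)
```

Emit:
play_rows --series '[[[0,0,0],0.01,1],[[0,0,0],0.02,1],[[0,0,0],0.03,1],[[0,0,0],0.04,1],[[0,0,0],0.04,1]]'

```text
clock: 8.9
eef_pos: [474.4, 107.3, 204.3]
eef_rot: [-1.569, 0.001, -2.528]
wrist_force: [2.1, -2.5, -0.6]
finger_gap: 12.5
```

```bash
python3 st.py; python3 ln.py pics/l2.png
```

```text
8.9 j6 1.1053 pos [474.42 107.27 204.33] yaw [-8.9900e+01  7.0000e-02 -1.4486e+02] gap 12.54 F [ 2.05 -2.46 -0.64] M [-0.527 -0.486  0.038] e6 0.229
(72, np.int64(256), np.int64(258), np.int64(188), np.int64(214), -1.05)
(80, np.int64(256), np.int64(258), np.int64(188), np.int64(214), 0.16)
```

Emit:
play_rows --series '[[[0,0,0],0.04,1],[[0,0,0],0.08,1],[[0,0,0],0.12,1],[[0,0,0],0.15,1],[[0,0,0],0.18,1],[[0,0,0],0.2,1],[[0,0,0],0.22,1],[[0,0,0],0.24,1],[[0,0,0],0.25,1],[[0,0,0],0.26,1],[[0,0,0],0.26,1],[[0,0,0],0.26,1]]'

```text
clock: 10.15
eef_pos: [474.4, 107.2, 204.3]
eef_rot: [-1.569, 0.002, -2.788]
wrist_force: [3.2, -3.1, -0.5]
finger_gap: 12.5
```

```bash
python3 st.py; python3 ln.py pics/l3.png
```

```text
10.15 j6 1.3652 pos [474.44 107.24 204.31] yaw [-8.9920e+01  9.0000e-02 -1.5975e+02] gap 12.47 F [ 3.22 -3.12 -0.47] M [-0.747 -0.541  0.074] e6 0.13
(72, np.int64(256), np.int64(258), np.int64(188), np.int64(214), -1.05)
(69, np.int64(256), np.int64(258), np.int64(188), np.int64(214), 1.32)
```

Emit:
play_rows --series '[[[0,0,0],0.015,1],[[0,0,0],0.03,1],[[0,0,0],0.045,1],[[0,0,0],0.055,1],[[0,0,0],0.055,1]]'

```text
clock: 10.7
eef_pos: [474.4, 107.3, 204.3]
eef_rot: [-1.57, 0.002, -2.843]
wrist_force: [3.9, -2.8, -0.7]
finger_gap: 12.7
```

```bash
python3 st.py; python3 ln.py pics/l4.png
```

```text
10.7 j6 1.4206 pos [474.43 107.28 204.31] yaw [-8.9930e+01  9.0000e-02 -1.6292e+02] gap 12.74 F [ 3.89 -2.79 -0.7 ] M [-0.606 -0.523  0.341] e6 0.532
(72, np.int64(256), np.int64(258), np.int64(188), np.int64(214), -1.05)
(71, np.int64(255), np.int64(257), np.int64(188), np.int64(214), 1.73)
```

Emit:
play_rows --series '[[[0,0,0],0,1],[[0,0,0],0,1]]'

```text
clock: 10.95
eef_pos: [474.4, 107.3, 204.3]
eef_rot: [-1.569, 0.002, -2.843]
wrist_force: [3.7, -2.9, -0.6]
finger_gap: 12.6
```

```bash
python3 st.py; python3 - <<'E'
from h import *
for i in range(4):
    p=P('wrist');im=save('wrist',f'pics/q{i}.png')
    s=manip.read_state();print(s['moment'][2].round(3),s['effort'][5].round(3),s['joints'][5].round(4))
K,R,t=p
pts=[[424,57],[524,57],[524,157],[424,157]]
o=[]
for h in (234,192):
    src=np.float32([proj('wrist',[a,b,h],p) for a,b in pts])
    H=cv2.getPerspectiveTransform(src,np.float32([[0,400],[400,400],[400,0],[0,0]]))
    o.append(cv2.warpPerspective(im,H,(400,400),flags=cv2.INTER_CUBIC))
cv2.imwrite('pics/top2.png',np.hstack(o))
E
```

```text
10.95 j6 1.4201 pos [474.44 107.25 204.32] yaw [-8.9920e+01  9.0000e-02 -1.6289e+02] gap 12.61 F [ 3.71 -2.87 -0.59] M [-0.561 -0.493  0.302] e6 0.318
0.322 0.318 1.4201
0.324 0.318 1.4201
0.335 0.319 1.4201
0.332 0.319 1.4201
```

View pics/top2.png

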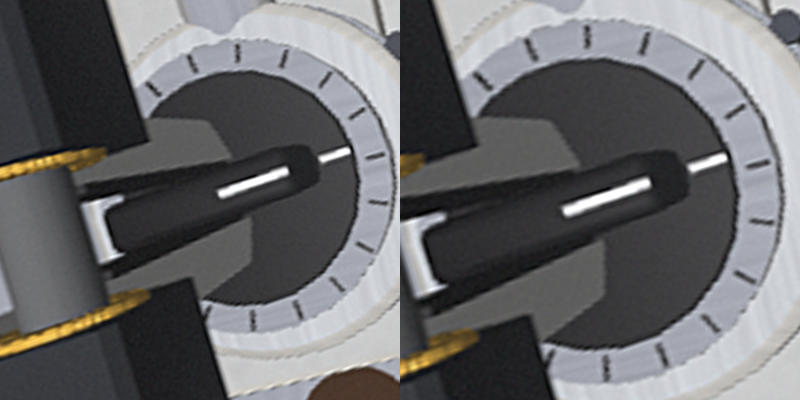

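A steady 0.33 N m (clicks peaked at about 0.13) with no crest: the burrs touch, three clicks from the start. The wing and the tool agree at about 66° turned. Now I'll back off 8 clicks, to yaw ≈ +4.5°.

Emit:
play_rows --series '[[[0,0,0],-0.03,1],[[0,0,0],-0.08,1],[[0,0,0],-0.16,1],[[0,0,0],-0.24,1],[[0,0,0],-0.32,1],[[0,0,0],-0.4,1],[[0,0,0],-0.48,1],[[0,0,0],-0.56,1],[[0,0,0],-0.64,1],[[0,0,0],-0.72,1],[[0,0,0],-0.8,1],[[0,0,0],-0.88,1],[[0,0,0],-0.96,1],[[0,0,0],-1.04,1],[[0,0,0],-1.12,1],[[0,0,0],-1.18,1],[[0,0,0],-1.2,1],[[0,0,0],-1.2,1]]'

```text
clock: 12.95
eef_pos: [474.1, 107.5, 204.3]
eef_rot: [-1.57, -0.0, -1.644]
wrist_force: [-1.0, -0.3, 1.0]
finger_gap: 12.6
```

```bash
python3 st.py; python3 ln.py pics/l5.png
```

```text
12.95 j6 0.221 pos [474.11 107.46 204.29] yaw [-8.993e+01 -2.000e-02 -9.418e+01] gap 12.64 F [-1.05 -0.33  0.96] M [-0.1    0.342 -0.007] e6 -0.498
(72, np.int64(256), np.int64(258), np.int64(188), np.int64(214), -1.05)
(54, np.int64(256), np.int64(258), np.int64(189), np.int64(214), -0.62)
```

Emit:
play_rows --series '[[[0,0,0],-0.06,1],[[0,0,0],-0.15,1],[[0,0,0],-0.25,1],[[0,0,0],-0.35,1],[[0,0,0],-0.45,1],[[0,0,0],-0.55,1],[[0,0,0],-0.65,1],[[0,0,0],-0.75,1],[[0,0,0],-0.85,1],[[0,0,0],-0.95,1],[[0,0,0],-1.05,1],[[0,0,0],-1.15,1],[[0,0,0],-1.25,1],[[0,0,0],-1.35,1],[[0,0,0],-1.45,1],[[0,0,0],-1.55,1],[[0,0,0],-1.64,1],[[0,0,0],-1.71,1],[[0,0,0],-1.73,1],[[0,0,0],-1.73,1]]'

```text
clock: 15.0
eef_pos: [473.6, 107.0, 204.3]
eef_rot: [-1.572, 0.0, 0.085]
wrist_force: [-4.2, -4.7, 3.1]
finger_gap: 12.5
```

```bash
python3 st.py; python3 ln.py pics/l6.png
```

```text
15.0 j6 -1.5077 pos [473.59 106.98 204.28] yaw [-9.008e+01  2.000e-02  4.860e+00] gap 12.48 F [-4.2  -4.73  3.14] M [-1.062  0.862 -0.035] e6 -0.417
(72, np.int64(256), np.int64(258), np.int64(188), np.int64(214), -1.05)
(79, np.int64(255), np.int64(257), np.int64(188), np.int64(214), -0.0)
```

Emit:
play_rows --series '[[[0,0,0],0,0.8],[[0,0,0],0,0.7],[[0,0,0],0,0.6],[[0,0,0],0,0.5],[[0,0,0],0,0.5],[[0,0,0],0,0.5],[[0,-0.02,0],0,0.5],[[0,-0.05,0],0,0.5],[[0,-0.09,0],0,0.5],[[0,-0.13,0],0,0.5],[[0,-0.17,0],0,0.5],[[0,-0.2,0],0,0.5],[[0,-0.2,0],0,0.5],[[0,-0.2,0],0,0.5]]'

```text
clock: 16.45
eef_pos: [473.7, 107.3, 403.9]
eef_rot: [-1.572, 0.0, 0.084]
wrist_force: [0.6, -0.1, -0.3]
finger_gap: 47.0
```

```bash
python3 st.py; python3 - <<'E'
from h import *
p=P('wrist');im=save('wrist','pics/f.png'); pts=[[424,57],[524,57],[524,157],[424,157]]
o=[]
for h in (234,192):
    src=np.float32([proj('wrist',[a,b,h],p) for a,b in pts])
    H=cv2.getPerspectiveTransform(src,np.float32([[0,400],[400,400],[400,0],[0,0]]))
    o.append(cv2.warpPerspective(im,H,(400,400),flags=cv2.INTER_CUBIC))
cv2.imwrite('pics/top3.png',np.hstack(o))
E
```

```text
16.45 j6 -1.507 pos [473.71 107.28 403.93] yaw [-9.008e+01  1.000e-02  4.820e+00] gap 46.97 F [ 0.63 -0.09 -0.31] M [ 0.063  0.009 -0.062] e6 0.001
```

View pics/top3.png

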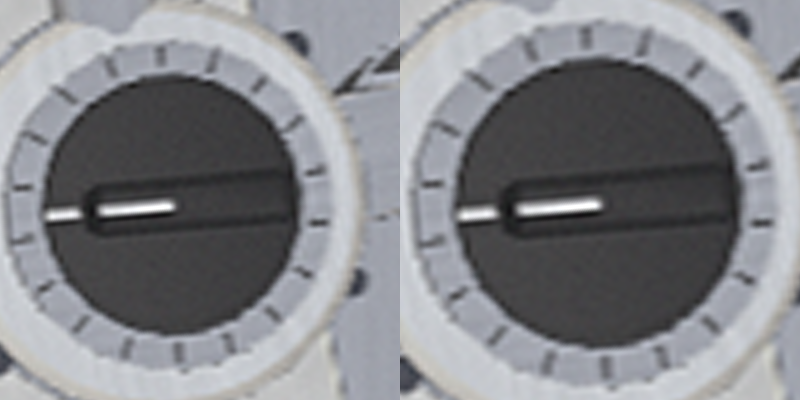

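```bash
python3 - <<'E'
from h import *
a=cv2.imread('pics/scene0.png').astype(int); 
# bystanders: compare side view before/after in jar/scoop/cup/brush regions
b=cv2.imread('pics/side0.png').astype(int); c=save('side','pics/s9.png').astype(int)
for n,(u,v) in dict(jar=(182,185),scoop=(197,217),cup=(201,147),brush=(187,118)).items():
    u,v=int(u*1.28),int(v*1.28); print(n,np.abs(b-c)[v-14:v+14,u-14:u+14].mean().round(1))
manip.sign_off()
E
```

```text
jar 1.2
scoop 1.7
cup 1.7
brush 2.9
the job is handed in; nothing more can be done
```

I set the mill to what I count as the eighth notch from burr touch and handed the job in at about 16.5 s. One angle at the burr stop did not match the description; it is explained below.

- **Closing:** I gripped the wing with 20 N and turned it clockwise in small probes. I counted three clicks, where the torque peaked at about 0.13 N m. After the third, the torque held steady at about 0.33 N m, a pure twist with no crest, which I took as burr touch. No reading came near the 0.5 N m limit, though torque was only read at the end of each move.
- **Backing off:** I turned the tool about 168° counter-clockwise, which is 8 notches plus the over-travel at the stop. Then I released the knob and lifted clear.
- **Final position:** The last picture shows the wing resting at about 184°, against about 85° at the start. That is +5 clicks net, or −3 then +8, and it is in line with the notch spacing. It was about 1° from where I let go.
- **Bystanders:** Comparing the side view before and after shows the jar, scoop, cup and brush essentially unchanged.
- **What disagreed:** At the stop, the knob looked about 4–6° past the last notch rather than the stated 1.6°. I put this down to give in the burr contact and error in reading the line angle. The torque was more than twice a click's and no crest was crossed, so I kept the count and did not repeat the touch test.

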